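Pack the screw tin under the dowel tin

ROBOT

A 7-joint arm with a two-finger parallel gripper is mounted at the origin on the work surface. World frame = base frame: x ahead of the robot, y to its left, z up, the work surface at z = 0. Lengths are in m, angles in rad, forces in N, time in s.
With the tool pointing down it reaches from about 0.4 to 0.85 m from the base axis. Payload 10.4 kg.
Tool frame: the origin (TCP) lies at the centre of the arm's flange, where the gripper is bolted on; the fingertips stand 173 mm ahead of it and the grasp point (between the pads) lies 155 mm ahead of it; z points along the fingers, y is the line along which they close (so a half turn about z gives the same grasp; the last joint's range is limited). The gripper opens to 85 mm and grips with 20 to 120 N. Pads are 22 mm wide; open, the fingers measure 114 mm over their backs; the gripper's body (76 mm by 85 mm) begins 54 mm behind the grasp point. The pads swing forward as they close: fully open they stand 13 mm farther back than shut.
Start: joints at [-1.139, 0.332, -0.065, 1.46, 0.022, 1.35, -0.088], TCP at [0.275, 0.561, 0.405] pointing down, gripper open.
Joint ranges: [-2.6, 2.6], [-0.5, 2.12], [-1.47, 1.34], [0.16, 2.42], [-1.27, 4.41], [0.06, 2.06], [-2.6, 2.6]. Speed limits (rad/s): [2.22, 2.22, 2.79, 2.79, 3.14, 3.14, 3.14].

INTERFACE

Orientations are given as a unit quaternion [x, y, z, w].
In Python, from workcell import manip, viewer, finder gives the robot as it stands.
- The arm moves only by the tool arm_command, never from a script. Its argument "plan" is a list of rows, each an object with "dp": the shift along the tool's x, y, z in mm, a list of three; "spin": the turn about the tool's z in rad. A call has 1 to 5 rows; each row shifts and turns the commanded pose from where the row before left it, along the tool's axes as they then stand; what a row does not reach is not made up. A row lasts 1/10 s, in which the tool goes at most 50 mm and 8.59 degrees, less where a joint would pass 70% of its speed; a pose out of reach is approached as far as the arm can. A call is refused whole if a number of a shift passes 50 or a number of a turn 0.15, either way. A call with a gripper value outside its range is refused whole. "grip" is the closure, from -1 (fully open) to 1 (shut), set as the call begins (left out, the last holds). The fingers move at their own pace and stop on an object; "newtons" is the grip in N (left out, the last holds). Time passes only in rows, so rows that do not move let the fingers close. It gives the time, the measured TCP pose, the force, the opening and the grip force at its end, in the units of the state.
- manip.get_obs(): the state, without advancing time (a new reading comes with each control period).
- viewer.camera(name): name is "scene" or "top"; returns the picture (480x640x3 uint8, blue, green, red); there is no depth.
- viewer.camera_params(name): a dict with "vertical_fov" (degrees; the focal length in pixels is half the picture's height over the tangent of half this angle, whatever the lens; pixels are square), "cx", "cy" (the principal point, pixels), "R" (3x3) and "t" (3): a world point X has camera coordinates R X + t. Camera axes: x right, y down, z forward; pixel columns grow to the right and rows downward; lengths in m; the calibration is good to about 2 mm. A picture is of the moment at which its call begins. camera_params takes no time and is no camera call.
- manip.hand_in(): hands the job in; it is judged then, once.
Trained networks look in the newest picture that a camera, given by its name, has taken for a name from the list of things; names that differ only in an ending like _2 or _b are one class to them, and where a whole thing is asked for, a point or a joint stands for the part that bears it (a point fixed in the world has none). Each returns a list of dicts, best first, with "score" (0 to 1); they miss things now and then, are a little off and sometimes report something else, mostly with a low value. They report only what shows in the picture. A call takes as long as a camera call. They do not tell look-alikes from the thing itself.
- finder.find_in(camera, thing): "position" ([x, y, z] in m, in world coordinates, good to about 4 mm: the middle of the surface that is visible of it).
The state is a dict: "clock": time; "joint_pos": joint angles; "joint_velocities": joint speeds; "tau": joint torques, N m; "position": TCP position; "ee_rot": TCP orientation; "ft_force": force on the tool from outside, world axes, zero at the start; "torque": the same for the moment, N m; "grip_width": opening from 0.0 (shut) to 1.0 (fully open); "grasp_force": force on a finger pad.
Only numpy, scipy, OpenCV 4.12 (cv2) and the standard library are available. Lean on these libraries where they do the work, as an engineer would, in place of code of your own. Each camera call takes 0.05 s, during which the arm holds its last target. There are 200 camera calls.

TASK

The three small metal tins on the bench look alike, but one is full of steel screws and much heavier than the other two, which hold wooden dowels: heft them to find out which it is. First stand the heavy tin in the plywood crate, upright on its floor; then stack one of the light tins upright and squarely on top of it. Leave the remaining light tin out of the crate, standing upright on the bench.

Things in the scene. Friction and masses are not known exactly. Their poses are not given: they have to be found in the camera images.
- tin_a: one of three outwardly identical round tins of bare metal with a slip lid, 56 mm in diameter and 60 mm tall, flat on top and bottom, standing upright on the bench; origin at the centre of its underside, z up along its axis. One of the three, any of them, is full of steel screws and weighs about 0.7 kg (0.64 to 0.77); the other two hold wooden dowels and weigh about 0.2 kg (0.18 to 0.24)
- tin_b: another of the three outwardly identical round tins of bare metal with a slip lid, 56 mm in diameter and 60 mm tall, flat on top and bottom, standing upright on the bench; origin at the centre of its underside, z up along its axis. One of the three, any of them, is full of steel screws and weighs about 0.7 kg (0.64 to 0.77); the other two hold wooden dowels and weigh about 0.2 kg (0.18 to 0.24)
- tin_c: another of the three outwardly identical round tins of bare metal with a slip lid, 56 mm in diameter and 60 mm tall, flat on top and bottom, standing upright on the bench; origin at the centre of its underside, z up along its axis. One of the three, any of them, is full of steel screws and weighs about 0.7 kg (0.64 to 0.77); the other two hold wooden dowels and weigh about 0.2 kg (0.18 to 0.24)
- crate: low open-topped plywood crate fixed to the bench, empty, 200 mm (its x) by 240 mm (its y) outside and 55 mm tall, walls and floor 9 mm thick, so that the inside measures 182 by 222 mm; a wooden block 14 mm square fills each inside corner, up to the rim; origin at the centre of its underside on the bench, z up. The inner floor lies 9 mm above the origin
Not all that is in view belongs to the job. What is shaped like the tin_b but blue or yellow is not meant.

How it is judged:
By the outcome, as a careful person would: the job done as asked, in the order asked, and still so for the second after the job is handed in, with the robot touching nothing.
It also fails if it takes over 72 s, if anything falls off the work surface, if the arm or the gripper's body presses on something with over 40 N, if the wrist force passes 120 N, or if a joint passes its speed limit or range.

## Working session

There is one attempt and no reset: what is moved stays moved. The work goes in short steps, Python scripts to look and compute and a tool call to move; the robot and the scene stay as the last step left them, time stands still between calls to the robot, and variables do not carry over. Pictures are saved under pics/ and viewed, at most 10 in all, crops included, and the job is handed in when it is done.

Besides the shell and the picture viewer there is one more tool, called as name(argument=value, ...) on one line, values as JSON. arm_command: Moves the arm, as the interface text tells. Its arguments: {"type":"object","properties":{"plan":{"type":"array","items":{"type":"object","properties":{"dp":{"type":"array","items":{"type":"number"}},"spin":{"type":"number"}}}},"grip":{"type":"number"},"newtons":{"type":"number"}},"required":["plan"]}

```bash
mkdir -p pics; python3 - <<'E'
from workcell import manip, viewer, finder
import cv2,numpy as np
o=manip.get_obs();print({k:np.round(v,3).tolist() for k,v in o.items()})
for n in("scene","top"):
    cv2.imwrite(f"pics/{n}0.png",viewer.camera(n));p=viewer.camera_params(n);print(n,p)
    f=240/np.tan(np.radians(p["vertical_fov"])/2);R=np.array(p["R"]);t=np.array(p["t"])
    for th in("tin_a","crate"):
        for d in finder.find_in(n,th):
            X=np.array(d["position"]);c=R@X+t;print(th,round(d["score"],2),X.round(3),(c[:2]/c[2]*f+[p["cx"],p["cy"]]).round())
E
```

```text
{'clock': 0.0, 'joint_pos': [-1.139, 0.333, -0.065, 1.461, 0.022, 1.35, -0.089], 'joint_velocities': [0.0, 0.001, -0.001, -0.002, -0.0, 0.002, 0.001], 'tau': [-0.0, -62.544, 0.049, -39.16, 0.016, 0.01, -0.0], 'position': [0.274, 0.561, 0.404], 'ee_rot': [0.225, 0.974, -0.001, -0.0], 'ft_force': [0.787, 0.068, 0.316], 'torque': [0.012, 0.009, 0.037], 'grasp_force': 0.0, 'grip_width': 1.001}
scene {'vertical_fov': 52.89380203594589, 'cx': 316.87540333941007, 'cy': 238.0480294156427, 'R': array([[ 0.34416099,  0.93886441, -0.0093184 ],
       [ 0.66999325, -0.2525292 , -0.69809602],
       [-0.65777068,  0.23401415, -0.71594352]]), 't': array([-0.20311893, -0.31353655,  1.16518252])}
tin_a 0.93 [0.651 0.142 0.056] [419. 269.]
tin_a 0.89 [0.522 0.307 0.054] [466. 193.]
tin_a 0.83 [ 0.628 -0.06   0.059] [287. 294.]
tin_a 0.73 [0.483 0.084 0.05 ] [341. 211.]
crate 0.79 [ 0.559 -0.272  0.009] [140. 320.]
top {'vertical_fov': 47.932038731652554, 'cx': 308.14095610479, 'cy': 245.02517935412777, 'R': array([[-0.02820859, -0.99950229, -0.01412264],
       [-0.99064454,  0.02984018, -0.13316513],
       [ 0.13352028,  0.01023412, -0.99099324]]), 't': array([0.04642167, 0.55812446, 0.98607995])}
tin_a 0.81 [0.506 0.312 0.061] [156. 276.]
tin_a 0.75 [0.464 0.085 0.059] [280. 296.]
tin_a 0.73 [ 0.608 -0.058  0.062] [355. 216.]
tin_a 0.63 [0.617 0.047 0.061] [298. 213.]
tin_a 0.63 [0.628 0.15  0.061] [243. 209.]
crate 0.66 [ 0.557 -0.267  0.008] [461. 244.]
```

View pics/scene0.png

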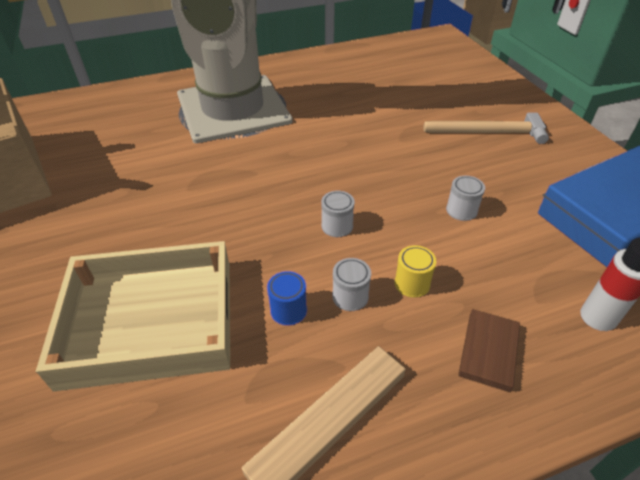

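View pics/top0.png

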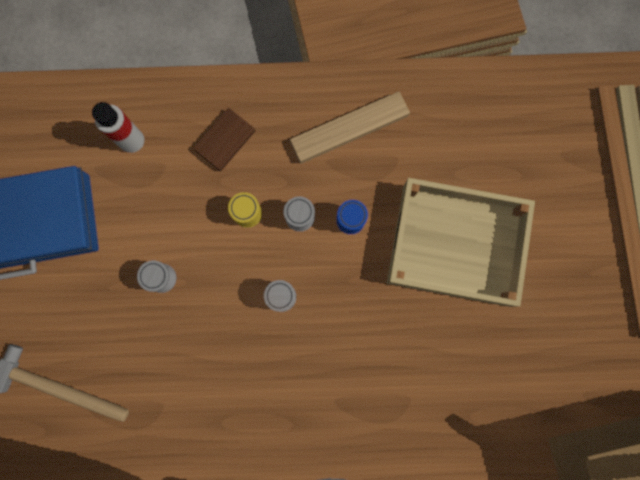

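Candidates in the top view: grey tins at (156,276), (280,296) and (298,213). The look-alikes are yellow at (245,209) and blue at (351,216), which I'll exclude. I'll refine the lid centres and check one crop.

```bash
cat > h.py <<'E'
from workcell import manip, viewer, finder
import cv2,numpy as np
from scipy.spatial.transform import Rotation as Ro
def cam(n):
    p=viewer.camera_params(n);return 240/np.tan(np.radians(p["vertical_fov"])/2),np.array([p["cx"],p["cy"]]),np.array(p["R"]),np.array(p["t"])
def ray(n,px,z):
    f,c,R,t=cam(n);d=R.T@np.append((np.array(px)-c)/f,1);o=-R.T@t;return o+d*(z-o[2])/d[2]
def proj(n,X):
    f,c,R,t=cam(n);q=np.array(X)@R.T+t;return q[...,:2]/q[...,2:]*f+c
def ring(xy,z,r=.028):
    a=np.linspace(0,2*np.pi,60);return np.c_[xy[0]+r*np.cos(a),xy[1]+r*np.sin(a),0*a+z]
def delta(target):
    o=manip.get_obs();R=Ro.from_quat(o["ee_rot"]).as_matrix()
    return (R.T@(np.array(target)-o["position"])*1000).round(1)
E
python3 - <<'E'
from h import *
im={n:cv2.imread(f"pics/{n}0.png") for n in("top","scene")}
tins=[]
for px in((156,276),(280,296),(298,213)):
    g=ray("top",px,.06)[:2]
    # silhouette fit: both cameras, grey mask vs. projected hull
    best=None
    masks={}
    for n in im:
        hsv=cv2.cvtColor(im[n],cv2.COLOR_BGR2HSV);masks[n]=hsv[...,1]<70
    for dx in range(-14,15,2):
        for dy in range(-14,15,2):
            xy=g+np.array([dx,dy])/1000;s=0
            for n in im:
                P=np.vstack([proj(n,ring(xy,0)),proj(n,ring(xy,.06))]);k=np.zeros((480,640),np.uint8)
                h=cv2.convexHull((P*16).round().astype(np.int32)) ;cv2.fillPoly(k,[h],1,shift=4)
                roi=cv2.dilate(k,np.ones((9,9)))>0
                s+=np.mean(masks[n][roi]==k[roi].astype(bool))
            if best is None or s>best[0]:best=(s,xy)
    print(px,g.round(3),best[0].round(3),best[1].round(4));tins.append(best[1])
c=[ray("top",p,.055)[:2] for p in((408,180),(534,200),(520,304),(390,283))]
print("crate",np.mean(c,0).round(3),np.round(c,3).tolist())
v=im["top"].copy()
for t in tins:
    for z in(0,.06):cv2.polylines(v,[proj("top",ring(t,z)).round().astype(np.int32)],True,(0,255,0),1)
cv2.imwrite("pics/crop1.png",cv2.resize(v[180:330,120:380],None,fx=3,fy=3))
R=Ro.from_quat(manip.get_obs()["ee_rot"]).as_matrix();print(R.round(3))
print(delta([*tins[0],.25]))
E
```

```text
(156, 276) [0.507 0.313] 1.929 [0.509  0.3185]
(280, 296) [0.464 0.084] 1.939 [0.4656 0.0861]
(298, 213) [0.617 0.047] 1.94 [0.6212 0.0451]
crate [ 0.556 -0.258] [[0.675, -0.162], [0.629, -0.395], [0.437, -0.354], [0.482, -0.119]]
[[-0.898  0.439 -0.   ]
 [ 0.439  0.898 -0.   ]
 [-0.    -0.    -1.   ]]
[-317.3 -115.2  154.5]
```

View pics/crop1.png

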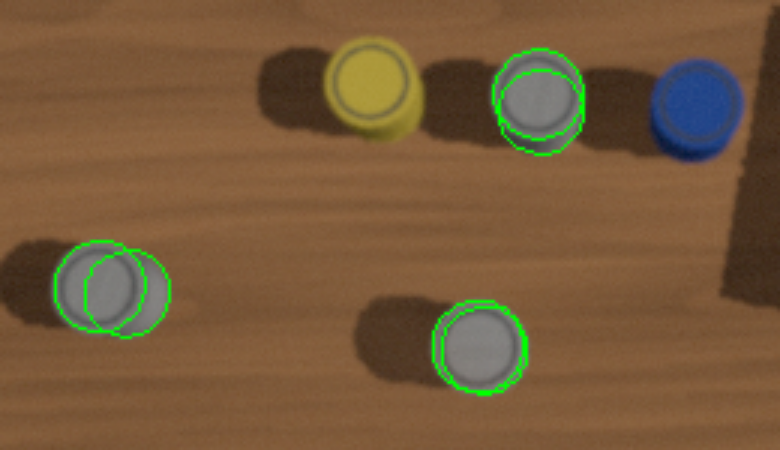

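The crop shows three bare-metal tins, all well fitted by the rings at crop (100,287), (480,347) and (538,95). Yellow is at (370,80) and blue at (695,103). I'll start with the leftmost tin.

arm_command(plan=[{"dp": [-38,-14,10]},{"dp": [-38,-14,10]},{"dp": [-38,-14,10]},{"dp": [-38,-14,10]},{"dp": [-38,-14,10]}], grip=-1, newtons=40)

```text
invalid input at $.plan[0]: expected keys dp, spin
```

arm_command(plan=[{"dp": [-38,-14,10]},{"dp": [-38,-14,10]},{"dp": [-38,-14,10]},{"dp": [-13,-3,10]},{"dp": [0,0,0]}])

```text
invalid input at $.plan[0]: expected keys dp, spin
```

```bash
python3 - <<'E'
from h import *
print(delta([.508,.317,.19]),manip.get_obs()["ee_rot"].round(3) if hasattr(manip.get_obs()["ee_rot"],"round") else manip.get_obs()["ee_rot"])
E
```

```text
[-317.1 -117.   214.5] [ 0.225  0.974 -0.    -0.   ]
```

arm_command(plan=[{"dp": [-38,-14,10],"spin": 0},{"dp": [-38,-14,10],"spin": 0},{"dp": [-38,-14,10],"spin": 0},{"dp": [-38,-14,10],"spin": 0},{"dp": [-38,-14,10],"spin": 0}], grip=-1, newtons=40)

```text
clock: 0.8
position: [0.4154, 0.4138, 0.3544]
ee_rot: [0.225, 0.974, 0.0, 0.0]
ft_force: [1.2, -0.3, -0.0]
grip_width: 1.001
grasp_force: 0.0
```

arm_command(plan=[{"dp": [-38,-14,10],"spin": 0},{"dp": [-38,-14,10],"spin": 0},{"dp": [-38,-14,10],"spin": 0},{"dp": [-13,-5,10],"spin": 0},{"dp": [0,0,0],"spin": 0}])

```text
clock: 1.3
position: [0.5092, 0.3146, 0.3132]
ee_rot: [0.228, 0.974, -0.001, -0.0]
ft_force: [-1.4, 0.1, -0.6]
grip_width: 0.998
grasp_force: 0.0
```

```bash
python3 - <<'E'
from h import *
print(delta([.508,.317,.19]),np.round(manip.get_obs()["ee_rot"],3))
E
```

```text
[  2.1   1.9 123.2] [ 0.228  0.974 -0.001 -0.   ]
```

arm_command(plan=[{"dp": [1,1,40],"spin": 0},{"dp": [1,1,40],"spin": 0},{"dp": [0,0,30],"spin": 0},{"dp": [0,0,13],"spin": 0},{"dp": [0,0,0],"spin": 0}])

```text
clock: 1.8
position: [0.5058, 0.3207, 0.1905]
ee_rot: [0.225, 0.974, -0.001, -0.001]
ft_force: [0.1, 0.1, 0.6]
grip_width: 0.997
grasp_force: 0.0
```

arm_command(plan=[{"dp": [0,0,0],"spin": 0},{"dp": [0,0,0],"spin": 0},{"dp": [0,0,0],"spin": 0},{"dp": [0,0,0],"spin": 0},{"dp": [0,0,0],"spin": 0}], grip=1, newtons=45)

```text
clock: 2.3
position: [0.5075, 0.3201, 0.1941]
ee_rot: [0.226, 0.974, 0.001, 0.001]
ft_force: [-2.3, -1.5, 7.1]
grip_width: 0.652
grasp_force: 46.7
```

arm_command(plan=[{"dp": [0,0,-20],"spin": 0},{"dp": [0,0,-20],"spin": 0},{"dp": [0,0,0],"spin": 0},{"dp": [0,0,0],"spin": 0},{"dp": [0,0,0],"spin": 0}])

```text
clock: 2.8
position: [0.5065, 0.3195, 0.2305]
ee_rot: [0.225, 0.974, -0.001, -0.001]
ft_force: [0.8, -0.6, -7.7]
grip_width: 0.653
grasp_force: 51.0
```

arm_command(plan=[{"dp": [0,0,0],"spin": 0},{"dp": [0,0,0],"spin": 0}])

```text
clock: 3.0
position: [0.5068, 0.3197, 0.2308]
ee_rot: [0.225, 0.974, -0.001, -0.0]
ft_force: [0.8, -0.2, -7.6]
grip_width: 0.651
grasp_force: 51.0
```

It's heavy, about 0.77 kg, so this tin goes to the crate centre.

arm_command(plan=[{"dp": [0,0,-40],"spin": 0},{"dp": [-10,-15,-35],"spin": 0},{"dp": [-23,-37,-10],"spin": 0},{"dp": [-23,-37,0],"spin": 0},{"dp": [-23,-37,0],"spin": 0}])

```text
clock: 3.5
position: [0.5226, 0.1703, 0.317]
ee_rot: [0.225, 0.974, 0.0, 0.0]
ft_force: [0.5, -0.4, -7.2]
grip_width: 0.654
grasp_force: 53.7
```

arm_command(plan=[{"dp": [-23,-37,0],"spin": 0},{"dp": [-23,-37,0],"spin": 0},{"dp": [-23,-37,0],"spin": 0},{"dp": [-23,-37,0],"spin": 0},{"dp": [-23,-37,0],"spin": 0}])

```text
clock: 4.0
position: [0.5444, -0.0466, 0.3165]
ee_rot: [0.225, 0.974, 0.0, -0.0]
ft_force: [0.7, 0.7, -7.6]
grip_width: 0.649
grasp_force: 53.7
```

arm_command(plan=[{"dp": [-23,-37,0],"spin": 0},{"dp": [-23,-37,0],"spin": 0},{"dp": [-23,-37,0],"spin": 0},{"dp": [-23,-37,0],"spin": 0},{"dp": [0,0,0],"spin": 0}])

```text
clock: 4.5
position: [0.5607, -0.2257, 0.3166]
ee_rot: [0.23, 0.973, -0.002, 0.0]
ft_force: [-1.1, -0.2, -7.2]
grip_width: 0.647
grasp_force: 54.5
```

```bash
python3 - <<'E'
from h import *
print(delta([.556,-.258,.2015]),np.round(manip.get_obs()["joint_pos"],2))
E
```

```text
[-10.  -30.5 115.3] [-0.03  0.36  0.42  1.65 -0.15  1.16  1.53]
```

arm_command(plan=[{"dp": [-10,-30,0],"spin": 0},{"dp": [0,0,40],"spin": 0},{"dp": [0,0,40],"spin": 0},{"dp": [0,0,28],"spin": 0},{"dp": [0,0,0],"spin": 0}])

```text
clock: 5.0
position: [0.5569, -0.2488, 0.2051]
ee_rot: [0.225, 0.974, 0.0, -0.003]
ft_force: [-0.1, -0.2, -7.2]
grip_width: 0.649
grasp_force: 58.6
```

arm_command(plan=[{"dp": [0,0,2],"spin": 0},{"dp": [0,0,2],"spin": 0},{"dp": [0,0,0],"spin": 0},{"dp": [0,0,0],"spin": 0}])

```text
clock: 5.4
position: [0.5584, -0.2495, 0.2056]
ee_rot: [0.225, 0.974, 0.0, 0.001]
ft_force: [0.4, -0.0, -8.0]
grip_width: 0.649
grasp_force: 58.6
```

arm_command(plan=[{"dp": [0,0,2],"spin": 0},{"dp": [0,0,0],"spin": 0},{"dp": [0,0,0],"spin": 0}])

```text
clock: 5.7
position: [0.5581, -0.2495, 0.2027]
ee_rot: [0.225, 0.974, 0.0, -0.0]
ft_force: [-0.8, 0.2, -7.3]
grip_width: 0.652
grasp_force: 58.6
```

```bash
python3 - <<'E'
from h import *
for n in("top","scene"):
    i=viewer.camera(n);cv2.imwrite(f"pics/{n}1.png",i)
i=cv2.imread("pics/scene1.png");cv2.imwrite("pics/crop2.png",cv2.resize(i[190:400,20:260],None,fx=2.8,fy=2.8))
o=manip.get_obs();print(o["position"],o["ft_force"])
E
```

```text
[ 0.55810445 -0.24954322  0.2027005 ] [ 0.53227431  1.55026855 -7.11133628]
```

View pics/crop2.png

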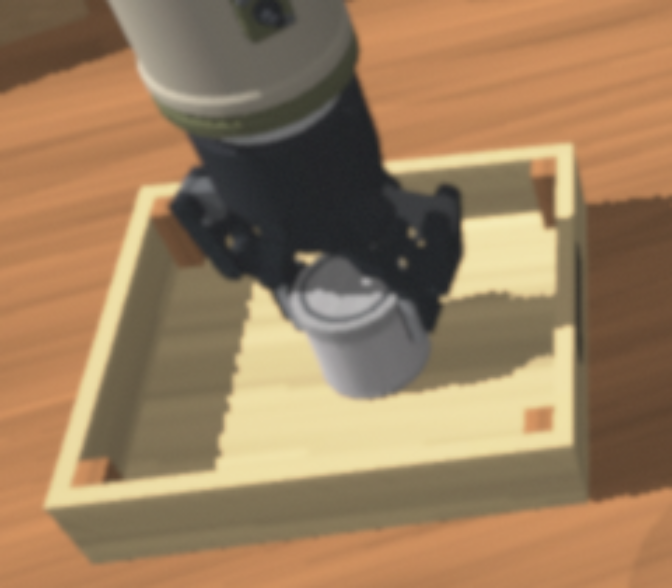

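The tin is held over the crate floor at crop (370,330), not yet touching. I'll keep lowering it.

arm_command(plan=[{"dp": [0,0,2],"spin": 0},{"dp": [0,0,0],"spin": 0},{"dp": [0,0,0],"spin": 0}])

```text
clock: 6.1
position: [0.5585, -0.2498, 0.202]
ee_rot: [0.226, 0.974, 0.0, 0.001]
ft_force: [-2.9, 1.5, 5.7]
grip_width: 0.652
grasp_force: 59.7
```

arm_command(plan=[{"dp": [0,0,2],"spin": 0},{"dp": [0,0,0],"spin": 0},{"dp": [0,0,0],"spin": 0}])

```text
clock: 6.4
position: [0.5587, -0.25, 0.2018]
ee_rot: [0.226, 0.974, 0.0, 0.001]
ft_force: [-8.8, 5.2, 23.1]
grip_width: 0.652
grasp_force: 61.2
```

arm_command(plan=[{"dp": [0,0,-2],"spin": 0},{"dp": [0,0,0],"spin": 0}])

```text
clock: 6.6
position: [0.5585, -0.2498, 0.202]
ee_rot: [0.225, 0.974, 0.0, 0.001]
ft_force: [-2.5, 1.8, 8.8]
grip_width: 0.651
grasp_force: 59.9
```

arm_command(plan=[{"dp": [0,0,0],"spin": 0},{"dp": [0,0,0],"spin": 0},{"dp": [0,0,0],"spin": 0},{"dp": [0,0,0],"spin": 0},{"dp": [0,0,0],"spin": 0}], grip=-1)

```text
clock: 7.1
position: [0.5582, -0.2495, 0.2006]
ee_rot: [0.225, 0.974, 0.0, 0.0]
ft_force: [0.7, 1.3, -0.9]
grip_width: 0.997
grasp_force: 0.0
```

arm_command(plan=[{"dp": [0,0,-20],"spin": 0},{"dp": [0,0,-40],"spin": 0},{"dp": [0,0,-40],"spin": 0},{"dp": [0,0,-40],"spin": 0},{"dp": [0,0,0],"spin": 0}])

```text
clock: 7.6
position: [0.5592, -0.2505, 0.3467]
ee_rot: [0.226, 0.974, -0.0, 0.005]
ft_force: [0.3, -0.6, -0.2]
grip_width: 1.001
grasp_force: 0.0
```

```bash
python3 - <<'E'
from h import *
print(delta([.465,.0855,.32]),delta([.619,.046,.32]))
E
```

```text
[232.5 260.4  25. ] [ 76.9 292.6  26.5]
```

arm_command(plan=[{"dp": [29,32,0],"spin": 0},{"dp": [29,32,0],"spin": 0},{"dp": [29,32,0],"spin": 0},{"dp": [29,32,0],"spin": 0},{"dp": [29,32,0],"spin": 0}])

```text
clock: 8.1
position: [0.4973, -0.0405, 0.3405]
ee_rot: [0.225, 0.974, 0.0, 0.0]
ft_force: [0.7, 0.5, 0.2]
grip_width: 1.0
grasp_force: 0.0
```

arm_command(plan=[{"dp": [29,33,0],"spin": 0},{"dp": [29,33,0],"spin": 0},{"dp": [29,33,0],"spin": 0},{"dp": [0,0,0],"spin": 0},{"dp": [0,0,0],"spin": 0}])

```text
clock: 8.6
position: [0.4632, 0.0857, 0.3405]
ee_rot: [0.224, 0.975, 0.0, -0.0]
ft_force: [-0.5, -0.7, -0.3]
grip_width: 0.997
grasp_force: 0.0
```

```bash
python3 - <<'E'
from h import *
print(delta([.465,.0855,.19]))
i=viewer.camera("top");viewer.camera("scene")
t=(.5585,-.25)
cv2.imwrite("pics/top2.png",i)
for z in(.009,.069):cv2.polylines(i,[proj("top",ring(t,z)).round().astype(np.int32)],True,(0,255,0),1)
cv2.imwrite("pics/crop3.png",cv2.resize(i[160:320,380:550],None,fx=3.6,fy=3.6))
for n in("top","scene"):
  for d in finder.find_in(n,"tin_a"):print(n,round(d["score"],2),np.round(d["position"],3))
E
```

```text
[ -1.7   0.6 150.5]
top 0.9 [0.619 0.047 0.06 ]
top 0.74 [0.627 0.149 0.06 ]
top 0.65 [ 0.604 -0.055  0.062]
top 0.58 [ 0.557 -0.248  0.067]
scene 0.97 [0.482 0.081 0.052]
scene 0.89 [ 0.632 -0.059  0.06 ]
scene 0.88 [ 0.578 -0.251  0.071]
scene 0.81 [0.639 0.035 0.061]
```

View pics/crop3.png

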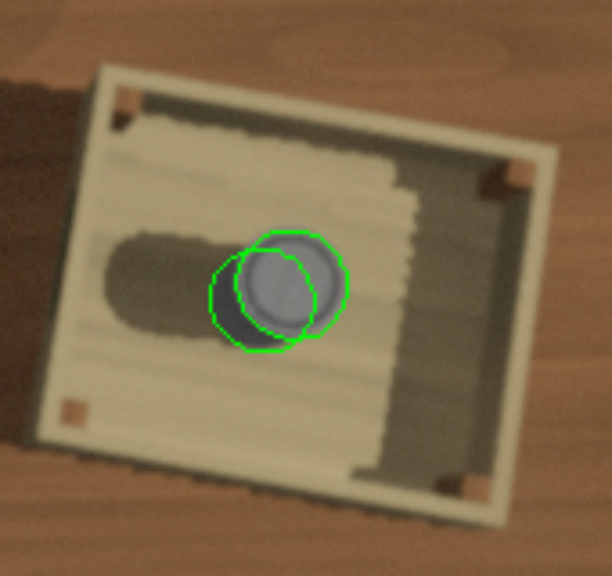

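The heavy tin stands upright in the crate, with its lid at crop (293,283) matching the (0.5585,-0.250) ring. Next I'll take the nearest remaining tin.

arm_command(plan=[{"dp": [-1,0,40],"spin": 0},{"dp": [-1,0,40],"spin": 0},{"dp": [0,0,40],"spin": 0},{"dp": [0,0,27],"spin": 0},{"dp": [0,0,0],"spin": 0}])

```text
clock: 9.3
position: [0.4639, 0.0829, 0.1906]
ee_rot: [0.226, 0.974, -0.002, -0.003]
ft_force: [-0.5, -0.7, -0.1]
grip_width: 0.999
grasp_force: 0.0
```

arm_command(plan=[{"dp": [0,0,0],"spin": 0},{"dp": [0,0,0],"spin": 0},{"dp": [0,0,0],"spin": 0},{"dp": [0,0,0],"spin": 0},{"dp": [0,0,0],"spin": 0}], grip=1, newtons=30)

```text
clock: 9.8
position: [0.4662, 0.0842, 0.1957]
ee_rot: [0.226, 0.974, 0.001, 0.001]
ft_force: [-1.1, -1.1, 7.3]
grip_width: 0.654
grasp_force: 31.6
```

arm_command(plan=[{"dp": [0,0,-40],"spin": 0},{"dp": [0,0,-40],"spin": 0},{"dp": [0,0,-40],"spin": 0},{"dp": [0,0,-30],"spin": 0},{"dp": [0,0,0],"spin": 0}])

```text
clock: 10.3
position: [0.4663, 0.0842, 0.3491]
ee_rot: [0.226, 0.974, 0.003, 0.004]
ft_force: [-0.2, 1.0, -1.8]
grip_width: 0.656
grasp_force: 33.7
```

```bash
python3 - <<'E'
from h import *
print(delta([.5585,-.25,.264]),np.round(manip.get_obs()["ft_force"],1))
E
```

```text
[-229.2 -260.3   84.8] [-0.2  1.  -1.8]
```

It's light (1.8 N), so I'll carry it over the heavy one.

arm_command(plan=[{"dp": [-28,-32,0],"spin": 0},{"dp": [-28,-32,0],"spin": 0},{"dp": [-28,-32,0],"spin": 0},{"dp": [-28,-32,0],"spin": 0},{"dp": [-28,-32,0],"spin": 0}])

```text
clock: 10.8
position: [0.5207, -0.1228, 0.3438]
ee_rot: [0.225, 0.974, 0.0, 0.0]
ft_force: [0.1, -0.0, -2.3]
grip_width: 0.656
grasp_force: 33.7
```

arm_command(plan=[{"dp": [-28,-32,0],"spin": 0},{"dp": [-28,-32,0],"spin": 0},{"dp": [-28,-32,0],"spin": 0},{"dp": [-5,-4,20],"spin": 0},{"dp": [0,0,0],"spin": 0}])

```text
clock: 11.3
position: [0.5557, -0.2514, 0.321]
ee_rot: [0.227, 0.974, -0.0, -0.002]
ft_force: [-0.2, 0.6, -2.7]
grip_width: 0.655
grasp_force: 33.8
```

arm_command(plan=[{"dp": [0,0,30],"spin": 0},{"dp": [0,0,10],"spin": 0},{"dp": [0,0,0],"spin": 0},{"dp": [0,0,0],"spin": 0}])

```text
clock: 11.7
position: [0.557, -0.2494, 0.2847]
ee_rot: [0.225, 0.974, 0.0, 0.0]
ft_force: [-0.5, 0.5, -0.9]
grip_width: 0.654
grasp_force: 33.8
```

```bash
python3 - <<'E'
from h import *
print(delta([.5585,-.25,.264]))
v=[]
o=manip.get_obs()
for n,(r,c) in dict(top=(160,380),scene=(180,60)).items():
    i=viewer.camera(n);cv2.imwrite(f"pics/{n}4.png",i)
    for z in(.009,.069):cv2.polylines(i,[proj(n,ring((.5585,-.25),z)).round().astype(np.int32)],True,(0,255,0),1)
    v.append(cv2.resize(i[r:r+180,c:c+160],None,fx=2.5,fy=2.5))
cv2.imwrite("pics/crop4.png",np.hstack(v))
E
```

```text
[-1.6  0.1 20.7]
```

View pics/crop4.png

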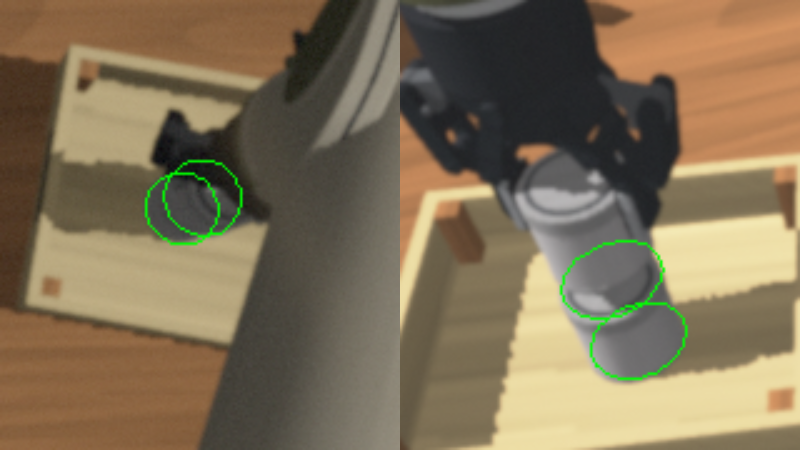

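```bash
python3 - <<'E'
from h import *
i=cv2.imread("pics/scene4.png")
b=cv2.imread("pics/scene4.png")
v=b.copy()
for t in((.5575,-.2495),):
    for z in(.0915,.1515):cv2.polylines(v,[proj("scene",ring(t,z)).round().astype(np.int32)],True,(0,0,255),1)
for z in(.009,.069):cv2.polylines(v,[proj("scene",ring((.5585,-.25),z)).round().astype(np.int32)],True,(0,255,0),1)
f=lambda a:cv2.resize(a[225:345,85:195],None,fx=3.6,fy=4.4,interpolation=cv2.INTER_CUBIC)
cv2.imwrite("pics/crop5.png",np.hstack([f(b),f(v)]))
print(ray("scene",(126.8,255.2),.151))
E
```

```text
[ 0.56360634 -0.25200816  0.151     ]
```

View pics/crop5.png

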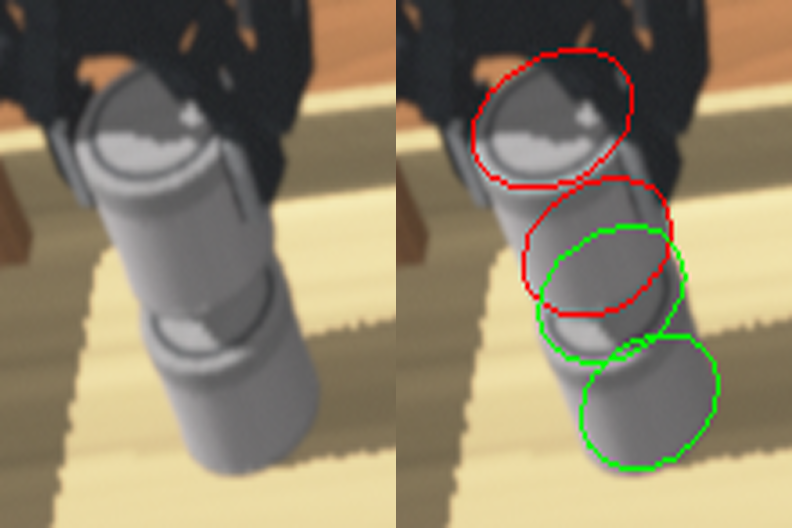

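Both tins show the same offset from their rings, so they line up to within about 1 mm. I'll lower it gently.

arm_command(plan=[{"dp": [-1,0,10],"spin": 0},{"dp": [0,0,6],"spin": 0},{"dp": [0,0,0],"spin": 0},{"dp": [0,0,0],"spin": 0}])

```text
clock: 12.2
position: [0.5576, -0.2504, 0.2674]
ee_rot: [0.225, 0.974, 0.0, -0.0]
ft_force: [1.0, 0.0, -1.6]
grip_width: 0.65
grasp_force: 33.8
```

arm_command(plan=[{"dp": [0,0,2],"spin": 0},{"dp": [0,0,0],"spin": 0},{"dp": [0,0,0],"spin": 0}])

```text
clock: 12.5
position: [0.5577, -0.2504, 0.2657]
ee_rot: [0.225, 0.974, 0.0, 0.0]
ft_force: [-0.7, -1.0, -1.7]
grip_width: 0.656
grasp_force: 33.8
```

arm_command(plan=[{"dp": [0,0,1],"spin": 0},{"dp": [0,0,0],"spin": 0},{"dp": [0,0,0],"spin": 0}])

```text
clock: 12.8
position: [0.5577, -0.2504, 0.2649]
ee_rot: [0.225, 0.974, 0.0, 0.0]
ft_force: [-0.3, 0.1, 0.5]
grip_width: 0.651
grasp_force: 34.0
```

arm_command(plan=[{"dp": [0,0,1],"spin": 0},{"dp": [0,0,0],"spin": 0},{"dp": [0,0,0],"spin": 0}])

```text
clock: 13.1
position: [0.5578, -0.2505, 0.2648]
ee_rot: [0.225, 0.974, 0.0, 0.0]
ft_force: [-3.4, 1.2, 9.1]
grip_width: 0.656
grasp_force: 34.6
```

arm_command(plan=[{"dp": [0,0,-1],"spin": 0},{"dp": [0,0,0],"spin": 0}])

```text
clock: 13.3
position: [0.5577, -0.2505, 0.2649]
ee_rot: [0.225, 0.974, 0.0, 0.0]
ft_force: [-1.6, 0.8, 2.6]
grip_width: 0.656
grasp_force: 34.1
```

arm_command(plan=[{"dp": [0,0,0],"spin": 0},{"dp": [0,0,0],"spin": 0},{"dp": [0,0,0],"spin": 0},{"dp": [0,0,0],"spin": 0},{"dp": [0,0,0],"spin": 0}], grip=-1)

```text
clock: 13.8
position: [0.5577, -0.2504, 0.2646]
ee_rot: [0.225, 0.974, 0.0, -0.0]
ft_force: [-0.3, -0.4, -0.2]
grip_width: 1.0
grasp_force: 0.0
```

arm_command(plan=[{"dp": [0,0,-20],"spin": 0},{"dp": [0,0,-30],"spin": 0},{"dp": [0,0,-40],"spin": 0},{"dp": [0,0,-20],"spin": 0},{"dp": [20,30,0],"spin": 0}])

```text
clock: 14.3
position: [0.5525, -0.2191, 0.3784]
ee_rot: [0.229, 0.973, -0.001, 0.003]
ft_force: [0.9, 0.5, -0.0]
grip_width: 0.998
grasp_force: 0.0
```

arm_command(plan=[{"dp": [25,30,0],"spin": 0},{"dp": [25,30,0],"spin": 0},{"dp": [25,30,0],"spin": 0},{"dp": [25,30,0],"spin": 0},{"dp": [25,30,0],"spin": 0}])

```text
clock: 14.8
position: [0.5058, -0.0236, 0.3749]
ee_rot: [0.225, 0.974, 0.0, 0.0]
ft_force: [0.4, 0.6, -0.4]
grip_width: 0.998
grasp_force: 0.0
```

```bash
python3 - <<'E'
from h import *
v=[]
for n,(r,c) in dict(top=(160,380),scene=(180,60)).items():
    i=viewer.camera(n)
    for z in((.129,) if n=="top" else (.009,.069,.129)):cv2.polylines(i,[proj(n,ring((.5585,-.25),z)).round().astype(np.int32)],True,(0,255,0),1)
    v.append(cv2.resize(i[r:r+180,c:c+160],None,fx=2.5,fy=2.5))
    for d in finder.find_in(n,"tin_a"):print(n,round(d["score"],2),np.round(d["position"],3))
cv2.imwrite("pics/crop6.png",np.hstack(v))
E
```

```text
top 0.83 [ 0.553 -0.242  0.128]
top 0.82 [0.62  0.051 0.06 ]
top 0.66 [ 0.556 -0.231  0.031]
top 0.6 [0.626 0.146 0.06 ]
scene 0.79 [ 0.586 -0.249  0.046]
scene 0.76 [ 0.575 -0.242  0.124]
scene 0.69 [0.637 0.037 0.057]
scene 0.62 [0.648 0.139 0.056]
scene 0.6 [ 0.633 -0.058  0.06 ]
```

View pics/crop6.png

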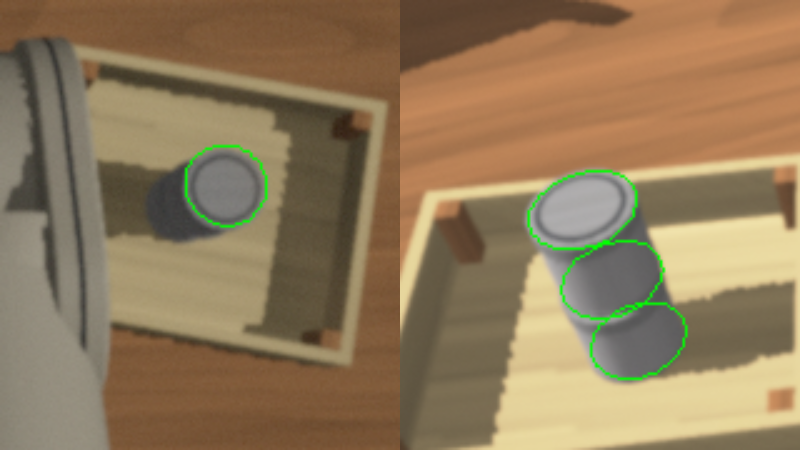

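The stack is upright and square: the top lid is centred at (226,187) in the left half and (582,209) in the right, matching the rings. The third tin stands untouched on the bench.

```bash
python3 -c "
from workcell import manip
print(manip.get_obs()['joint_velocities']);print(manip.hand_in())"
```

```text
[ 0.0284063   0.01053239  0.03193347 -0.01003219  0.00477797 -0.00193505
  0.0077634 ]
the job is handed in; nothing more can be done
None
```

I handed the job in at about 15 s on the robot clock: the heavy tin (about 0.77 kg by heft) stands upright in the crate, a light tin (about 0.2 kg) sits squarely on top of it, and the third tin was never touched and stands on the bench.

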